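Make up a drilling kit and an implant kit

TASK

Make up two kits for surgery: the bit box and the red-capped vial go in the blue tray, the screw tin and the cement bottle in the yellow tray, each set upright on the outline of its shape printed on the tray floor and let go (the bit box lies flat, lid up, along its oblong). The timer packed against the bit box may be nudged aside but stays flat on the bench, outside the trays; leave the blue-capped and green-capped vials where they stand.

Things in the scene. Friction and masses are not known exactly. Their poses are not given: they have to be found in the camera images.
- blue_tray: Shallow blue kit tray. Origin: centre of the underside; x across (128 mm), y along (188 mm, plus a 13 mm lip at each end). Fixed. Rim 10 mm high, 4 mm thick; floor 4 mm above the bench. White outlines on the floor: oblong 88 (x) by 60 (y) mm centred at (0, -35) mm for the bit box (long side along the tray's x, either way round), circle 28 mm across centred at (0, +52) mm for the red-capped vial.
- yellow_tray: Shallow yellow kit tray. Origin: centre of the underside; x across (128 mm), y along (188 mm, plus a 13 mm lip at each end). Fixed. Rim 10 mm high, 4 mm thick; floor 4 mm above the bench. Black outlines on the floor: circle 60 mm across centred at (0, -35) mm for the screw tin, circle 42 mm across centred at (0, +52) mm for the cement bottle.
- bit_box_mid (a point): Flat dark grey case with a clear lid and drill bits showing, 54 (its x) x 82 (its y) x 21 mm, lid fixed shut; the solid body is 50 mm wide. Origin at its centre, half-way up; z up. It stands between the timer and the screw tin, along its long sides, a few mm from each: no finger room. Grasp across its width.
- screw_tin_mid (a point): Round flat plain aluminium tin, 52 mm across, 20 mm high, lid fixed on. Origin on the axis, half-way up; z up.
- timer_mid (a point): Small white bench timer with a grey display and three keys, 62 (its x) x 64 (its y) x 18 mm (the body 16 mm high). Origin at its centre, half-way up; z up; its -x face looks roughly to the robot. Its +y or -y face lies along the bit box. Weighs about 55 g and slides on the bench when pushed on a side.
- blue_vial_mid (a point): Glass vial with a BLUE cap and blue band, 24 mm across, 53 mm high. Not needed: stays where it is. Origin on the axis, half-way up; z up.
- red_vial_mid (a point): Glass vial with a RED cap and red band, 18 mm across, 39 mm high, the plain body to 33 mm. Origin on the axis, half-way up; z up.
- green_vial_mid (a point): Glass vial with a GREEN cap and green band, 21 mm across, 45 mm high. Not needed: stays where it is. Origin on the axis, half-way up; z up.
- cement_mid (a point): White dropper bottle with a blue pointed cap and an orange band, 34 mm across, 83 mm high; the cylindrical body reaches to about 50 mm above its foot. Origin on the axis, half-way up; z up.

How it is judged:
At the end, for the whole second after the job is handed in: Box and red-capped vial in the blue tray, tin and bottle in the yellow: each on its outline within 13 mm in x and y, on the floor, upright (0.15 rad), at rest; box along its oblong within 0.22 rad. Timer flat on the bench; blue- and green-capped vials upright within 20 mm of their start (x of bit_box_mid in the frame of blue_tray between -0.013 and 0.013 m and y of bit_box_mid in the frame of blue_tray between -0.048 and -0.022 m and z of bit_box_mid in the frame of blue_tray between 0.0105 and 0.0185 m and angle between each of bit_box_mid, red_vial_mid, screw_tin_mid, cement_mid, timer_mid, blue_vial_mid, green_vial_mid's own z axis and vertical below 0.15 rad and linear speed of each of bit_box, red_vial, screw_tin, cement, timer, blue_vial, green_vial below 0.02 m/s and x of red_vial_mid in the frame of blue_tray between -0.013 and 0.013 m and y of red_vial_mid in the frame of blue_tray between 0.039 and 0.065 m and z of red_vial_mid in the frame of blue_tray between 0.0195 and 0.0275 m and x of screw_tin_mid in the frame of yellow_tray between -0.013 and 0.013 m and y of screw_tin_mid in the frame of yellow_tray between -0.048 and -0.022 m and z of screw_tin_mid in the frame of yellow_tray between 0.01 and 0.018 m and x of cement_mid in the frame of yellow_tray between -0.013 and 0.013 m and y of cement_mid in the frame of yellow_tray between 0.039 and 0.065 m and z of cement_mid in the frame of yellow_tray between 0.0415 and 0.0495 m and angle between the y axis of bit_box_mid and the x axis of blue_tray, either way round below 0.22 rad and height (world z) of timer_mid below 0.012 m and height (world z) of blue_vial_mid below 0.0295 m and height (world z) of green_vial_mid below 0.0255 m and distance of each of blue_vial_mid, green_vial_mid from where it was at the start of the episode below 0.02 m); the robot touches nothing.
It fails at once if the blue-capped or green-capped vial is knocked over or carried off (angle between any of blue_vial_mid, green_vial_mid's own z axis and vertical above 0.6 rad or distance of any of blue_vial_mid, green_vial_mid from where it was at the start of the episode above 0.04 m).
It also fails if it takes over 112 s, if anything falls off the work surface, if the arm or the gripper's body presses on something with over 40 N, if the wrist force passes 120 N, or if a joint passes its speed limit or range.

ROBOT

A 7-joint arm with a two-finger parallel gripper is mounted at the origin on a cart in front of the work surface, level with it; the furniture and walls round the work are solid. World frame = base frame: x ahead of the robot, y to its left, z up, the work surface at z = 0. Lengths are in m, angles in rad, forces in N, time in s.
With the tool pointing down it reaches from about 0.4 to 0.85 m from the base axis. Payload 6.9 kg.
Tool frame: the origin (TCP) lies between the finger pads; the fingertips stand 17 mm ahead of it and the grasp point (between the pads) lies 2 mm behind it; z points along the fingers, y is the line along which they close (so a half turn about z gives the same grasp; the last joint's range is limited). The gripper opens to 85 mm and grips with 20 to 120 N. Pads are 22 mm wide; open, the fingers measure 114 mm over their backs; the gripper's body (76 mm by 85 mm) begins 54 mm behind the grasp point. The pads swing forward as they close: fully open they stand 13 mm farther back than shut.
Start: joints at [-0.995, 0.507, -0.238, 1.5, 0.126, 1.149, -0.155], TCP at [0.284, 0.557, 0.215] pointing down, gripper open.
Joint ranges: [-3.08, 3.08], [-0.24, 2.05], [-1.43, 1.35], [0, 2.5], [-1.52, 4.66], [0.17, 1.96], [-2.89, 2.89]. Speed limits (rad/s): [2.39, 2.39, 3.14, 3.14, 3.14, 3.14, 3.14].

INTERFACE

Orientations are given as a unit quaternion [x, y, z, w].
In Python, from workcell import manip gives the robot as it stands.
- The arm moves only by the tool jog_arm, never from a script. Its argument "deltas" is a list that holds one entry, the list of rows, each a list of 7 numbers: the finger opening in mm, from 0 to 85.4, then the shift along the tool's x, y, z in mm, then the turn, a rotation vector about the tool's x, y, z in degrees. In form: [[[hand, tx, ty, tz, rx, ry, rz], ...]]. A call has 1 to 12 rows; each row shifts and turns the commanded pose from where the row before left it, along the tool's axes as they then stand; what a row does not reach is not made up. A row lasts 1/12 s, in which the tool goes at most 41.7 mm and 7.16 degrees, less where a joint would pass 70% of its speed; a pose out of reach is approached as far as the arm can. A call is refused whole if a number of a shift passes 41.7 or a number of a turn 7.16, either way. A call with a gripper value outside its range is refused whole. The fingers move at their own pace and stop on an object; "squeeze" is the grip in N (left out, the last holds). Time passes only in rows, so rows that do not move let the fingers close. It gives the time, the measured TCP pose, the force, the opening and the grip force at its end, in the units of the state.
- manip.read_state(): the state, without advancing time (a new reading comes with each control period).
- manip.grab_frame(name): name is "side" or "top"; returns the picture (384x512x3 uint8, red, green, blue); there is no depth.
- manip.camera_info(name): a dict with "intrinsics" (3x3 intrinsics, pixels), "k1" (the pictures are not rectified: a ray, as slopes to the right and down, at radius r is drawn at 1 + k1 r^2 times it, then the intrinsics apply), "xyz" and "rotation" of the camera in the world. Camera axes: x right, y down, z forward; pixel columns grow to the right and rows downward; lengths in m; the calibration is good to about 2 mm. A picture is of the moment at which its call begins. camera_info takes no time and is no camera call.
- manip.job_done(): hands the job in; it is judged then, once.
The state is a dict: "t": time; "joint_pos": joint angles; "joint_vel": joint speeds; "tau": joint torques, N m; "eef_pos": TCP position; "eef_rot": TCP orientation; "wrist_force": force on the tool from outside, world axes, zero at the start; "ft_torque": the same for the moment, N m; "width": opening from 0.0 (shut) to 1.0 (fully open); "grasp_force": force on a finger pad.
Only numpy, scipy, OpenCV 4.12 (cv2) and the standard library are available. Lean on these libraries where they do the work, as an engineer would, in place of code of your own. Each camera call takes 0.05 s, during which the arm holds its last target. There are 200 camera calls.

## Working session

There is one attempt and no reset: what is moved stays moved. The work goes in short steps, Python scripts to look and compute and a tool call to move; the robot and the scene stay as the last step left them, time stands still between calls to the robot, and variables do not carry over. Pictures are saved under pics/ and viewed, at most 14 in all, crops included, and the job is handed in when it is done.

Besides the shell and the picture viewer there is one more tool, called by a JSON object that holds its "api" and its "payload", one argument or row to a line. jog_arm: Moves the arm, as the interface text tells. Its arguments: {"type":"object","properties":{"deltas":{"type":"array"},"squeeze":{"type":"number"}},"required":["deltas"]}

```bash
mkdir -p pics; ls
python3 - <<'E'
from workcell import manip
import cv2
for n in("top","side"):
    f=manip.grab_frame(n); cv2.imwrite(f"pics/{n}0.png",cv2.resize(f[:,:,::-1],(800,600),interpolation=cv2.INTER_CUBIC))
    print(n,manip.camera_info(n))
print(manip.read_state())
E
```

```text
pics
top {'intrinsics': array([[445.51747308,   0.        , 254.16114853],
       [  0.        , 445.51747308, 196.502722  ],
       [  0.        ,   0.        ,   1.        ]]), 'k1': -0.09083590301458223, 'xyz': array([ 0.49169623, -0.07522668,  1.39374132]), 'rotation': array([ 0.70941222, -0.70374704,  0.01872918, -0.0335206 ])}
side {'intrinsics': array([[361.73805716,   0.        , 254.85250128],
       [  0.        , 361.73805716, 183.21245231],
       [  0.        ,   0.        ,   1.        ]]), 'k1': 0.014879939884727033, 'xyz': array([ 0.52108921, -0.7476573 ,  0.55397668]), 'rotation': array([ 0.88926001, -0.02228713,  0.01277116, -0.45668022])}
{'t': 0.1, 'joint_pos': array([-0.99450806,  0.50828395, -0.2375375 ,  1.50101367,  0.12569171,
        1.14888518, -0.15480249]), 'joint_vel': array([ 0.0005115 , -0.00312229,  0.00012399, -0.00207457,  0.00050582,
        0.00126159, -0.00084271]), 'tau': array([-5.32549151e-03, -6.21828890e+01, -2.19454072e+00, -2.50202876e+01,
        1.26149590e-02,  7.85170152e-03, -1.62514414e-05]), 'eef_pos': array([0.28334255, 0.55656492, 0.2143047 ]), 'eef_rot': array([ 2.33221877e-01,  9.72423217e-01, -7.80592385e-04, -1.81389446e-04]), 'wrist_force': array([0.22914907, 0.02416106, 0.56687359]), 'ft_torque': array([-0.01793786, -0.02271361,  0.01107497]), 'grasp_force': 0.0, 'width': 1.002046869524502}
```

View pics/top0.png

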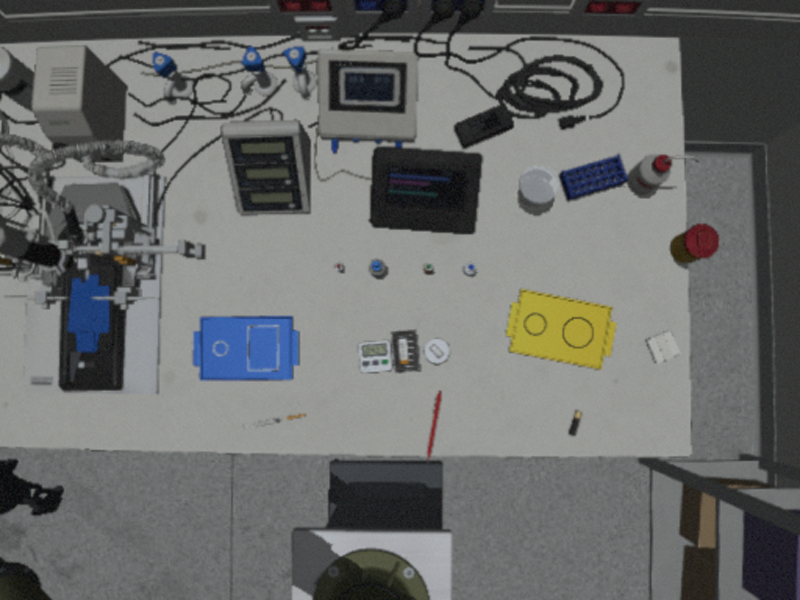

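View pics/side0.png

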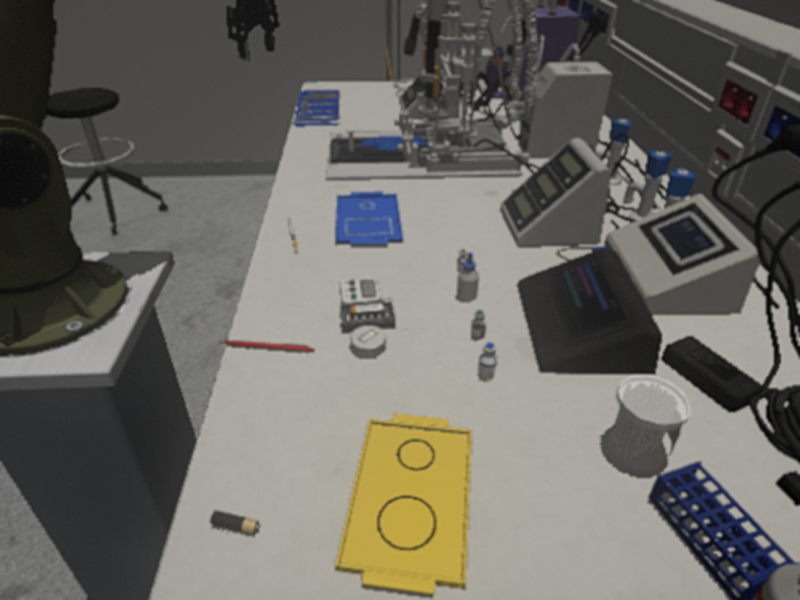

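The top view shows, in its 800x600 pixels: blue tray (247,348), yellow tray (561,330), timer (375,356), box (405,351) and tin (437,351). Red vial is at (340,267), cement at (377,268), green vial at (429,268) and blue vial at (471,269).

```bash
cat > h.py <<'E'
import numpy as np, cv2
from workcell import manip
from scipy.spatial.transform import Rotation as R
def cam(n):
    c=manip.camera_info(n); return c['intrinsics'],np.array([c['k1'],0,0,0,0]),np.array(c['xyz']),R.from_quat(c['rotation']).as_matrix()
def p2w(n,px,z):
    K,_,t,M=cam(n); k=manip.camera_info(n)['k1']
    d=(np.array(px,float)-K[:2,2])/K[0,0]; s=d.copy()
    for _ in range(20): s=d/(1+k*(s@s))
    r=M@np.array([*s,1.]); return t+r*(z-t[2])/r[2]
def w2p(n,P):
    K,D,t,M=cam(n); return cv2.projectPoints((np.atleast_2d(P).astype(float)-t)@M,np.zeros(3),np.zeros(3),K,D)[0][:,0]
def crop(n,box,s,name):
    f=manip.grab_frame(n); x0,y0,x1,y1=box
    cv2.imwrite('pics/'+name,cv2.resize(f[y0:y1,x0:x1,::-1],None,fx=s,fy=s,interpolation=cv2.INTER_CUBIC)); return f
E
python3 - <<'E'
from h import *
crop('top',(205,160,310,245),7,'t1.png')
crop('side',(205,145,335,250),6,'s1.png')
f=manip.grab_frame('top'); h=cv2.cvtColor(f,cv2.COLOR_RGB2HSV)
for nm,lo,hi,reg in(('blue',(100,120,60),(125,255,255),(110,190,200,260)),('yel',(18,120,80),(35,255,255),(310,170,410,250))):
    m=np.zeros(f.shape[:2],np.uint8);x0,y0,x1,y1=reg
    m[y0:y1,x0:x1]=cv2.inRange(h,lo,hi)[y0:y1,x0:x1]
    c=max(cv2.findContours(m,0,1)[0],key=cv2.contourArea)
    r=cv2.minAreaRect(c); b=cv2.boxPoints(r); print(nm,r); w=[p2w('top',q,.008)[:2].round(4) for q in b];print(w,np.mean(w,0))
def P(u,v,z): print((u,v),p2w('top',(u/1.5625,v/1.5625),z).round(4))
for a in((221,348.5,.004),(263,348,.004),(535.5,324,.004),(578,333,.004),(375,356,.017),(405,351,.021),(437,351,.02),(340,267,.039),(377,268,.075),(429,268,.045),(471,269,.053)):P(*a)
E
```

```text
blue ((157.0, 222.5), (39.0, 66.0), 90.0)
[array([0.5706, 0.3655]), array([0.5723, 0.155 ]), array([0.4507, 0.1528]), array([0.4479, 0.3621])] [0.510375 0.25885 ]
yel ((358.63458251953125, 210.32691955566406), (67.66006469726562, 40.399925231933594), 11.309932708740234)
[array([ 0.5117, -0.2555]), array([ 0.6354, -0.2806]), array([ 0.5954, -0.4888]), array([ 0.4717, -0.4624])] [ 0.55355  -0.371825]
(221, 348.5) [0.5081 0.3088 0.004 ]
(263, 348) [0.51   0.2231 0.004 ]
(535.5, 324) [ 0.5625 -0.3225  0.004 ]
(578, 333) [ 0.5451 -0.4077  0.004 ]
(375, 356) [ 0.4962 -0.0031  0.017 ]
(405, 351) [ 0.5066 -0.0623  0.021 ]
(437, 351) [ 0.5071 -0.1253  0.02  ]
(340, 267) [0.67   0.0666 0.039 ]
(377, 268) [ 0.6637 -0.0081  0.075 ]
(429, 268) [ 0.6683 -0.1081  0.045 ]
(471, 269) [ 0.6658 -0.1893  0.053 ]
```

View pics/t1.png

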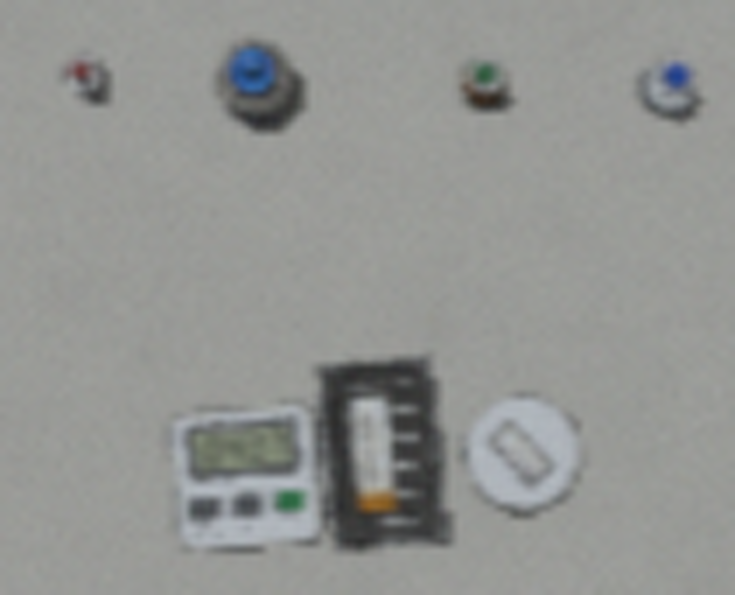

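View pics/s1.png

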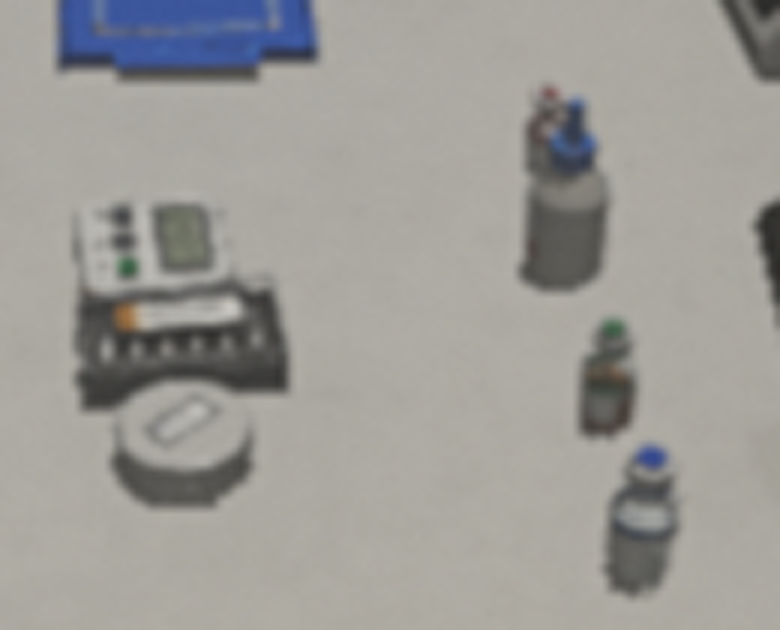

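The crop shows (t1.png px): tin centre (524,454), box corners (322,365), (430,360), (445,540), (338,548), and timer corners (172,418), (308,405), (320,540), (184,548). There is a narrow gap between timer and box, and about 5 mm between box and tin.

Run:
```python
from h import *
T=lambda u,v:(u/7+205-.43,v/7+160-.43); S=lambda u,v:(u/6+205-.4,v/6+145-.4)
def q(nm,pts,z):
    w=np.array([p2w('top',T(*p),z)[:2] for p in pts]); print(nm,w.mean(0).round(4),w.round(4).tolist(),'yaw of long edge deg',np.degrees(np.arctan2(*(w[0]+w[1]-w[2]-w[3])[::-1])).round(1))
q('box',[(322,365),(430,360),(445,540),(338,548)],.02)
q('timer',[(172,418),(308,405),(320,540),(184,548)],.016)
print('tin',p2w('top',T(524,454),.02).round(4),'side',p2w('side',S(183,425),.02).round(4))
print('cem top',p2w('top',T(254,73),.078).round(4),'side tip',p2w('side',S(577,102),.083).round(4))
print('red',p2w('top',T(82,70),.039).round(4),'side',p2w('side',S(548,92),.039).round(4))
print('trays side', [p2w('side',(a/1.5625,b/1.5625),.004).round(4).tolist() for a,b in((408,522),(416,455),(367,204))])
```

```text
box [ 0.5076 -0.0629] [[0.5462, -0.0353], [0.5488, -0.0829], [0.4697, -0.0901], [0.4658, -0.0431]] yaw of long edge deg 5.3
timer [ 0.4963 -0.0021] [[0.5223, 0.0309], [0.5286, -0.0292], [0.4692, -0.0351], [0.4651, 0.0249]] yaw of long edge deg 5.8
tin [ 0.5077 -0.1245  0.02  ] side [ 0.5097 -0.126   0.02  ]
cem top [ 0.6679 -0.0069  0.078 ] side tip [ 0.6724 -0.0065  0.083 ]
red [0.674  0.0707 0.039 ] side [0.6749 0.0717 0.039 ]
trays side [[0.5502, -0.4079, 0.004], [0.5652, -0.3232, 0.004], [0.5116, 0.3171, 0.004]]
```

{"api": "jog_arm", "payload": {
  "deltas": [
    [[85, 0, 0, 0, 0, 0, 7], [85, 0, 0, 0, 0, 0, 7], [85, 0, 0, 0, 0, 0, 7], [85, 0, 0, 0, 0, 0, 7], [85, 0, 0, 0, 0, 0, 7], [85, 0, 0, 0, 0, 0, 7], [85, 0, 0, 0, 0, 0, 7], [85, 0, 0, 0, 0, 0, 7], [85, 0, 0, 0, 0, 0, 7]]
  ]
}}

```text
t: 1.0
eef_pos: [0.2834, 0.5569, 0.2149]
eef_rot: [0.709, 0.705, -0.0, 0.0]
wrist_force: [-0.4, -0.6, -0.3]
width: 0.995
grasp_force: 0.0
```

{"api": "jog_arm", "payload": {
  "deltas": [
    [[85, -34, 11, 0, 0, 0, 0], [85, -34, 11, 0, 0, 0, 0], [85, -34, 11, 0, 0, 0, 0], [85, -34, 11, 0, 0, 0, 0], [85, -34, 11, 0, 0, 0, 0], [85, -34, 11, 0, 0, 0, 0], [85, -34, 11, 0, 0, 0, 0], [85, -34, 11, 0, 0, 0, 0], [85, -34, 11, 0, 0, 0, 0], [85, -34, 11, 0, 0, 0, 0], [85, -34, 11, 0, 0, 0, 0], [85, -34, 11, 0, 0, 0, 0]]
  ]
}}

```text
t: 2.0
eef_pos: [0.4159, 0.1474, 0.2153]
eef_rot: [0.707, 0.707, 0.0, 0.0]
wrist_force: [0.3, -0.2, 0.3]
width: 0.996
grasp_force: 0.0
```

{"api": "jog_arm", "payload": {
  "deltas": [
    [[85, -34, 11, 0, 0, 0, 0], [85, -34, 11, 0, 0, 0, 0], [85, -34, 11, 0, 0, 0, 0], [85, -34, 11, 0, 0, 0, 0], [85, -34, 11, 0, 0, 0, 0], [85, -34, 11, 0, 0, 0, 0], [85, -34, 11, 0, 0, 0, 0], [85, -34, 11, 0, 0, 0, 0], [85, 0, 0, 10, 0, 0, 0], [85, 0, 0, 10, 0, 0, 0], [85, 0, 0, 0, 0, 0, 0]]
  ]
}}

```text
t: 2.92
eef_pos: [0.5025, -0.122, 0.1929]
eef_rot: [0.707, 0.707, -0.001, -0.002]
wrist_force: [-0.1, 0.8, 0.4]
width: 0.995
grasp_force: 0.0
```

Run:
```python
from h import *
s=manip.read_state();print(s['eef_pos'],s['eef_rot'],s['joint_pos'])
```

```text
[ 0.50246008 -0.12204644  0.19294106] [ 0.70699446  0.70721639 -0.00086991 -0.00174724] [-0.01984911  0.37315332  0.29823223  1.81683749 -0.13012274  0.97454324
  0.33302925]
```

{"api": "jog_arm", "payload": {
  "deltas": [
    [[85, -3, 5.5, 15, 0, 0, 0], [85, 0, 0, 30, 0, 0, 0], [85, 0, 0, 30, 0, 0, 0], [85, 0, 0, 30, 0, 0, 0], [85, 0, 0, 30, 0, 0, 0], [85, 0, 0, 20, 0, 0, 0], [85, 0, 0, 10, 0, 0, 0], [85, 0, 0, 6, 0, 0, 0], [85, 0, 0, 0, 0, 0, 0]]
  ]
}}

```text
t: 3.67
eef_pos: [0.5091, -0.1249, 0.0236]
eef_rot: [0.706, 0.708, -0.0, -0.001]
wrist_force: [0.5, -1.1, 0.6]
width: 0.998
grasp_force: 0.0
```

{"api": "jog_arm", "payload": {
  "deltas": [
    [[40, 0, 0, 0, 0, 0, 0], [40, 0, 0, 0, 0, 0, 0], [40, 0, 0, 0, 0, 0, 0], [40, 0, 0, 0, 0, 0, 0], [40, 0, 0, 0, 0, 0, 0], [40, 0, 0, 0, 0, 0, 0]]
  ],
  "squeeze": 35
}}

```text
t: 4.17
eef_pos: [0.5095, -0.126, 0.0245]
eef_rot: [0.707, 0.707, 0.0, 0.0]
wrist_force: [-0.5, 0.7, -0.4]
width: 0.472
grasp_force: 0.0
```

Run:
```python
from h import *
f=crop('side',(205,145,335,250),6,'s2.png'); print(manip.read_state()['width'],manip.read_state()['grasp_force'])
```

```text
0.46666500453403403 0.0
```

View pics/s2.png

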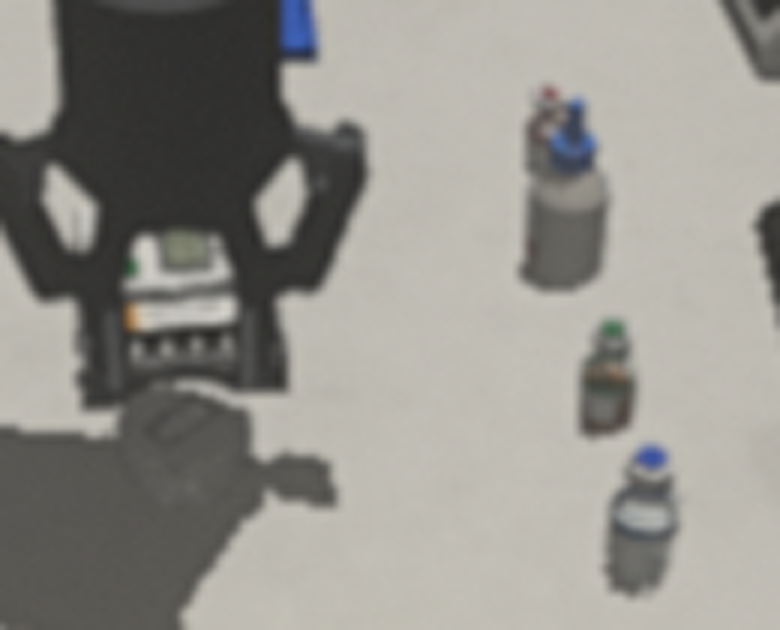

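The side crop shows the tin unmoved, in shadow at (185,440). The fingertips (105,395) and (260,388) appear behind or above it, so I'm checking their height.

Run:
```python
from h import *
S=lambda u,v:(u/6+205-.4,v/6+145-.4)
for p in((105,398),(260,388)):
    for z in(0,.01,.02,.03,.04): print(p,z,p2w('side',S(*p),z)[:2].round(4))
s=manip.read_state(); print(s['eef_pos'])
print(w2p('side',s['eef_pos']),[((a-205+.4)*6,(b-145+.4)*6) for a,b in w2p('side',[s['eef_pos'],s['eef_pos']-[0,0,.017]])])
f=manip.grab_frame('top');cv2.imwrite('pics/t2.png',cv2.resize(f[150:250,190:320,::-1],None,fx=6,fy=6,interpolation=cv2.INTER_CUBIC))
```

```text
(105, 398) 0 [ 0.4786 -0.0849]
(105, 398) 0.01 [ 0.4794 -0.0969]
(105, 398) 0.02 [ 0.4801 -0.1088]
(105, 398) 0.03 [ 0.4809 -0.1208]
(105, 398) 0.04 [ 0.4817 -0.1328]
(260, 388) 0 [ 0.5401 -0.0817]
(260, 388) 0.01 [ 0.5397 -0.0937]
(260, 388) 0.02 [ 0.5394 -0.1058]
(260, 388) 0.03 [ 0.539  -0.1178]
(260, 388) 0.04 [ 0.5387 -0.1298]
[ 0.50943248 -0.12597609  0.02435933]
[[234.91379271 213.94990304]] [(np.float64(181.88275626905767), np.float64(416.0994182647836)), (np.float64(183.2123715564495), np.float64(450.354266549559))]
```

View pics/t2.png

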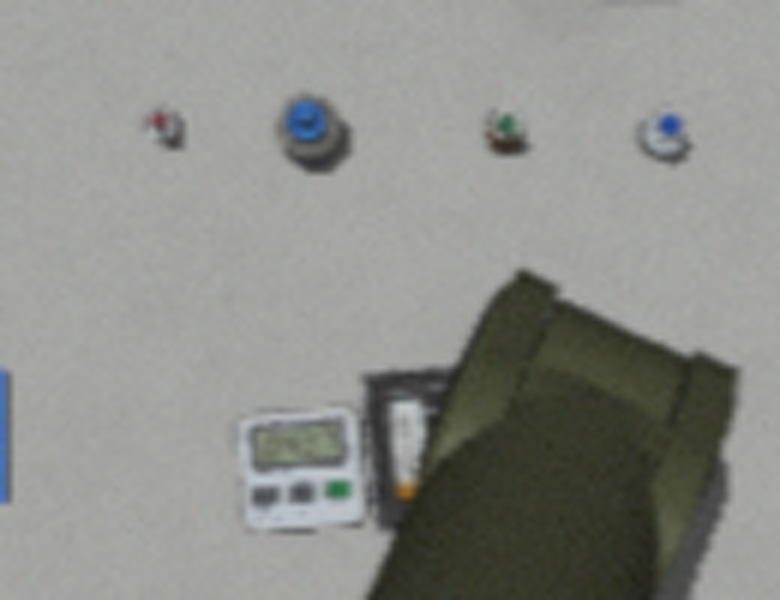

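The side view puts the fingertips at z ≈ 0.03–0.04, above the tin, so they are higher than the stated 17 mm offset implies. I'll open and go down gently, watching the force.

{"api": "jog_arm", "payload": {
  "deltas": [
    [[70, 0, 0, 0, 0, 0, 0], [70, 0, 0, 0, 0, 0, 0], [70, 0, 0, 0, 0, 0, 0], [70, 0, 0, 4, 0, 0, 0], [70, 0, 0, 4, 0, 0, 0], [70, 0, 0, 4, 0, 0, 0], [70, 0, 0, 0, 0, 0, 0]]
  ]
}}

```text
t: 4.85
eef_pos: [0.5087, -0.1257, 0.0111]
eef_rot: [0.707, 0.707, -0.0, -0.001]
wrist_force: [-0.2, 0.8, 0.3]
width: 0.817
grasp_force: 0.0
```

Run:
```python
from h import *
f=crop('side',(205,145,335,250),6,'s3.png'); s=manip.read_state();print(s['eef_pos'],s['wrist_force'])
```

```text
[ 0.50879671 -0.12583114  0.01138152] [0.88835754 0.45075841 0.08116711]
```

View pics/s3.png

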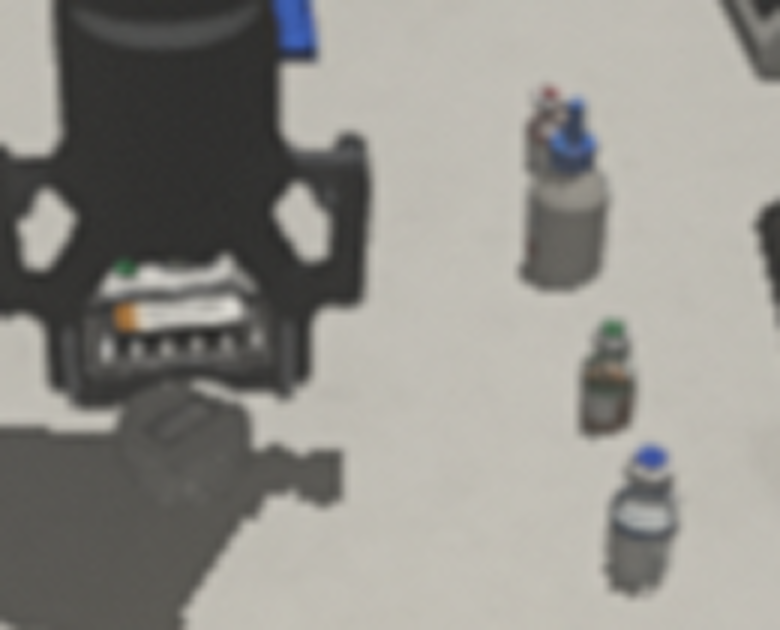

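{"api": "jog_arm", "payload": {
  "deltas": [
    [[70, 0, 0, 3, 0, 0, 0], [70, 0, 0, 3, 0, 0, 0], [70, 0, 0, 0, 0, 0, 0]]
  ]
}}

```text
t: 5.15
eef_pos: [0.509, -0.1258, 0.0055]
eef_rot: [0.707, 0.707, -0.0, -0.0]
wrist_force: [-0.1, -0.2, 0.2]
width: 0.818
grasp_force: 0.0
```

{"api": "jog_arm", "payload": {
  "deltas": [
    [[70, 0, 0, 2, 0, 0, 0], [70, 0, 0, 2, 0, 0, 0], [70, 0, 0, 0, 0, 0, 0]]
  ]
}}

```text
t: 5.4
eef_pos: [0.5091, -0.1259, 0.0017]
eef_rot: [0.707, 0.707, -0.0, -0.0]
wrist_force: [0.2, -0.5, -0.8]
width: 0.818
grasp_force: 0.0
```

No contact even here, so the camera is right and the tips are well above the reported value. I'll keep going down in small steps.

{"api": "jog_arm", "payload": {
  "deltas": [
    [[70, 0, 0, 3, 0, 0, 0], [70, 0, 0, 3, 0, 0, 0], [70, 0, 0, 3, 0, 0, 0], [70, 0, 0, 0, 0, 0, 0]]
  ]
}}

```text
t: 5.73
eef_pos: [0.5089, -0.1258, -0.0076]
eef_rot: [0.707, 0.707, -0.0, -0.0]
wrist_force: [-0.6, 0.3, -0.4]
width: 0.817
grasp_force: 0.0
```

Run:
```python
from h import *
f=crop('side',(205,145,335,250),6,'s4.png'); s=manip.read_state();print(s['eef_pos'],s['wrist_force'],s['joint_pos'])
```

```text
[ 0.50901271 -0.12584919 -0.0073251 ] [-0.6966411  -0.47626456  0.2185759 ] [ 0.06966474  0.65430639  0.19286025  2.01674793 -0.24886567  0.49326749
  0.44409248]
```

View pics/s4.png

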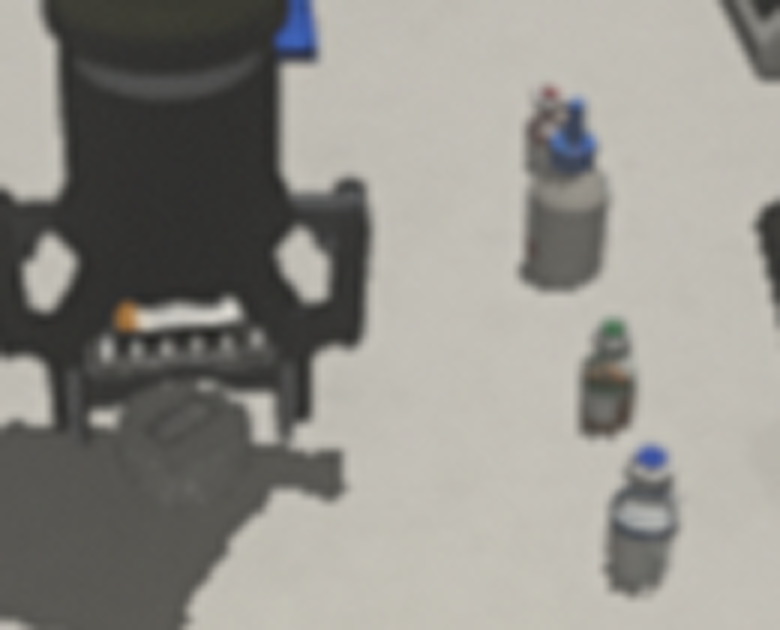

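The tips are now at (75,435) and (285,430), so z ≈ 0.017, straddling the tin. That is about 24 mm behind the nominal value at 70 mm opening. I'll go 6 mm lower and close.

{"api": "jog_arm", "payload": {
  "deltas": [
    [[70, 0, 0, 3, 0, 0, 0], [70, 0, 0, 3, 0, 0, 0], [42, 0, 0, 0, 0, 0, 0], [42, 0, 0, 0, 0, 0, 0], [42, 0, 0, 0, 0, 0, 0], [42, 0, 0, 0, 0, 0, 0], [42, 0, 0, 0, 0, 0, 0], [42, 0, 0, 0, 0, 0, 0]]
  ],
  "squeeze": 35
}}

```text
t: 6.45
eef_pos: [0.5092, -0.1259, -0.0129]
eef_rot: [0.707, 0.707, -0.0, -0.0]
wrist_force: [-0.8, 0.4, 0.4]
width: 0.589
grasp_force: 36.3
```

{"api": "jog_arm", "payload": {
  "deltas": [
    [[42, 0, 0, -20, 0, 0, 0], [42, 0, 0, -30, 0, 0, 0], [42, 0, 0, -20, 0, 0, 0], [42, -35, 5, 0, 0, 0, 0], [42, -35, 5, 0, 0, 0, 0], [42, -35, 5, 0, 0, 0, 0], [42, -35, 5, 0, 0, 0, 0], [42, -35, 5, 0, 0, 0, 0], [42, -35, 5, 0, 0, 0, 0], [42, -35, 5, 0, 0, 0, 0], [42, -35, 4, 0, 0, 0, 0], [42, -2, 0, 0, 0, 0, 0]]
  ]
}}

```text
t: 7.45
eef_pos: [0.5463, -0.4169, 0.057]
eef_rot: [0.709, 0.705, -0.002, 0.002]
wrist_force: [-1.6, -1.7, 0.2]
width: 0.587
grasp_force: 36.6
```

{"api": "jog_arm", "payload": {
  "deltas": [
    [[42, 0, 0, 20, 0, 0, 0], [42, 0, 0, 10, 0, 0, 0], [42, 0, 0, 0, 0, 0, 0]]
  ]
}}

```text
t: 7.7
eef_pos: [0.5468, -0.406, 0.024]
eef_rot: [0.707, 0.707, -0.0, -0.003]
wrist_force: [-0.5, 0.9, -1.3]
width: 0.589
grasp_force: 36.6
```

Run:
```python
from h import *
crop('side',(190,250,330,384),4.4,'s5.png'); s=manip.read_state();print(s['eef_pos'],s['wrist_force'],s['grasp_force'],s['joint_pos'])
```

```text
[ 0.547576   -0.40625916  0.02541258] [-0.01766404  0.46131892 -1.48337089] 36.62864327430725 [ 0.48935869  0.7799485   0.20430002  1.54759598 -0.19371589  0.83782181
  0.76780062]
```

View pics/s5.png

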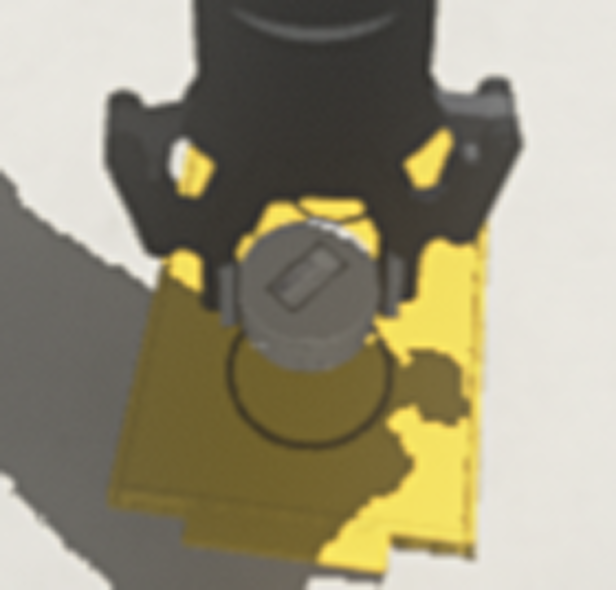

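The tin is held level: its top centre is at (310,280), and the outline centre on the floor is at (310,382).

Run:
```python
from h import *
S=lambda u,v:(u/4.4+190-.4,v/4.4+250-.4)
print(p2w('side',S(310,280),.058),p2w('side',S(310,382),.004))
```

```text
[ 0.54796633 -0.40599348  0.058     ] [ 0.54816334 -0.41196498  0.004     ]
```

{"api": "jog_arm", "payload": {
  "deltas": [
    [[42, -4, 0, 10, 0, 0, 0], [42, 0, 0, 10, 0, 0, 0], [42, 0, 0, 7, 0, 0, 0], [42, 0, 0, 4, 0, 0, 0], [42, 0, 0, 1, 0, 0, 0], [42, 0, 0, 0, 0, 0, 0]]
  ]
}}

```text
t: 8.25
eef_pos: [0.5483, -0.4117, -0.0053]
eef_rot: [0.707, 0.707, -0.0, -0.0]
wrist_force: [0.1, 0.5, -0.6]
width: 0.586
grasp_force: 36.6
```

{"api": "jog_arm", "payload": {
  "deltas": [
    [[42, 0, 0, 2, 0, 0, 0], [42, 0, 0, 1, 0, 0, 0], [42, 0, 0, 0, 0, 0, 0]]
  ]
}}

```text
t: 8.5
eef_pos: [0.5485, -0.4119, -0.0078]
eef_rot: [0.707, 0.707, 0.0, 0.0]
wrist_force: [-0.3, -0.2, -0.5]
width: 0.584
grasp_force: 36.6
```

{"api": "jog_arm", "payload": {
  "deltas": [
    [[66, 0, 0, 0, 0, 0, 0], [66, 0, 0, 0, 0, 0, 0], [66, 0, 0, 0, 0, 0, 0], [66, 0, 0, -20, 0, 0, 0], [66, 0, 0, -30, 0, 0, 0], [66, 0, 0, -30, 0, 0, 0], [85, 38, -5, 0, 0, 0, 0], [85, 38, -5, 0, 0, 0, 0], [85, 38, -5, 0, 0, 0, 0], [85, 38, -5, 0, 0, 0, 0], [85, 38, -5, 0, 0, 0, 0], [85, 38, -5, 0, 0, 0, 0]]
  ]
}}

```text
t: 9.5
eef_pos: [0.518, -0.1823, 0.0725]
eef_rot: [0.707, 0.707, 0.0, 0.0]
wrist_force: [0.7, 0.8, -0.4]
width: 0.995
grasp_force: 0.0
```

{"api": "jog_arm", "payload": {
  "deltas": [
    [[85, 36, -4, 0, 0, 0, 0], [85, 36, -4, 0, 0, 0, 0], [85, 36, -4, 0, 0, 0, 0], [85, 36, -4, 0, 0, 0, 0], [85, 34, -4, 0, 0, 0, 0], [85, 0, 0, 20, 0, 0, -5.5], [85, 0, 0, 20, 0, 0, 0], [85, 0, 0, 0, 0, 0, 0], [85, 0, 0, 0, 0, 0, 0]]
  ]
}}

```text
t: 10.25
eef_pos: [0.4977, -0.0061, 0.0319]
eef_rot: [0.673, 0.74, -0.001, -0.001]
wrist_force: [-0.5, -0.2, -0.2]
width: 0.991
grasp_force: 0.0
```

{"api": "jog_arm", "payload": {
  "deltas": [
    [[85, 4, 0, 15, 0, 0, 0], [85, 0, 0, 15, 0, 0, 0], [85, 0, 0, 10, 0, 0, 0], [85, 0, 0, 5, 0, 0, 0], [54, 0, 0, 0, 0, 0, 0], [54, 0, 0, 0, 0, 0, 0], [54, 0, 0, 0, 0, 0, 0], [54, 0, 0, 0, 0, 0, 0], [54, 0, 0, 0, 0, 0, 0], [54, 0, 0, 0, 0, 0, 0]]
  ],
  "squeeze": 20
}}

```text
t: 11.08
eef_pos: [0.4983, -0.0021, -0.0123]
eef_rot: [0.672, 0.74, 0.0, 0.0]
wrist_force: [-0.7, -0.4, 6.1]
width: 0.721
grasp_force: 22.6
```

{"api": "jog_arm", "payload": {
  "deltas": [
    [[54, 0, 0, -2, 0, 0, 0], [54, 10, 0, 0, 0, 0, 0], [54, 20, 0, 0, 0, 0, 0], [54, 20, 0, 0, 0, 0, 0], [54, 10, 0, 0, 0, 0, 0], [54, 0, 0, 2, 0, 0, 0], [80, 0, 0, 0, 0, 0, 0], [80, 0, 0, 0, 0, 0, 0], [80, 0, 0, 0, 0, 0, 0], [80, 0, 0, -30, 0, 0, 0], [80, 0, 0, -30, 0, 0, 0], [80, 0, 0, 0, 0, 0, 0]]
  ]
}}

```text
t: 12.08
eef_pos: [0.4947, 0.0565, 0.0511]
eef_rot: [0.673, 0.74, 0.002, 0.002]
wrist_force: [0.4, -0.4, 0.1]
width: 0.934
grasp_force: 0.0
```

Run:
```python
from h import *
s=manip.read_state();print(s['eef_pos'],s['eef_rot'],s['joint_pos'])
crop('side',(205,145,335,250),6,'s6.png')
f=manip.grab_frame('top');cv2.imwrite('pics/t6.png',f[:,:,::-1])
```

```text
[0.49468116 0.05652909 0.05105414] [0.6730408  0.73959901 0.00215327 0.00217912] [-0.32912583  0.53156381  0.24348198  2.0468786  -0.22348082  0.58148109
  0.16292289]
```

View pics/s6.png

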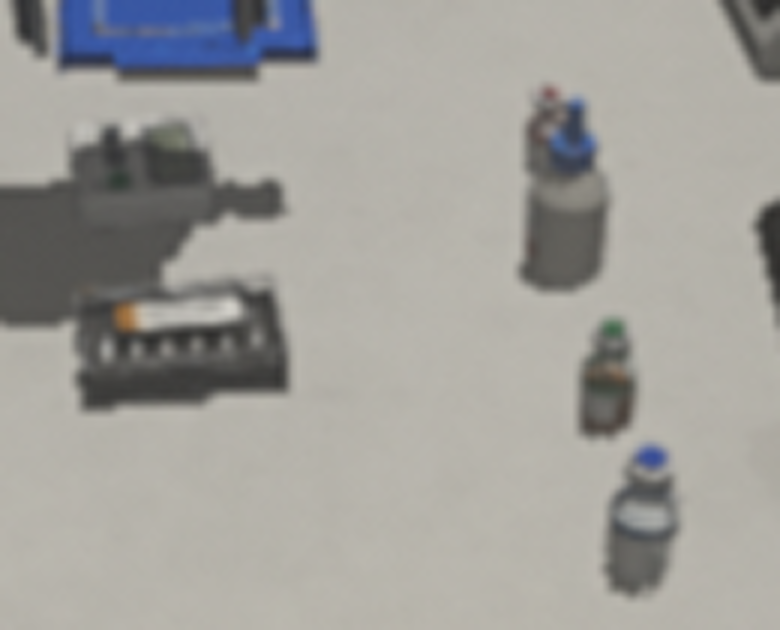

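The side view shows the timer moved aside and flat, at (140,160), with the box undisturbed at (182,340). Next I turn the tool 90° for the box.

{"api": "jog_arm", "payload": {
  "deltas": [
    [[85, 0, 0, 0, 0, 0, -7], [85, 0, 0, 0, 0, 0, -7], [85, 0, 0, 0, 0, 0, -7], [85, 0, 0, 0, 0, 0, -7], [85, 0, 0, 0, 0, 0, -7], [85, 0, 0, 0, 0, 0, -7], [85, 0, 0, 0, 0, 0, -7], [85, 0, 0, 0, 0, 0, -7], [85, 0, 0, 0, 0, 0, -7], [85, 0, 0, 0, 0, 0, -7], [85, 0, 0, 0, 0, 0, -7], [85, 0, 0, 0, 0, 0, -7]]
  ]
}}

```text
t: 13.18
eef_pos: [0.4913, 0.0573, 0.0459]
eef_rot: [0.002, 1.0, 0.0, -0.001]
wrist_force: [-1.3, 0.7, -0.8]
width: 0.996
grasp_force: 0.0
```

{"api": "jog_arm", "payload": {
  "deltas": [
    [[85, 0, 0, 0, 0, 0, -5.5], [85, -2, -30, 0, 0, 0, 0], [85, -2, -30, 0, 0, 0, 0], [85, -2, -30, 0, 0, 0, 0], [85, -2, -30, 0, 0, 0, 0], [85, 0, 0, 0, 0, 0, 0], [85, 0, 0, 0, 0, 0, 0]]
  ]
}}

```text
t: 13.77
eef_pos: [0.5097, -0.0636, 0.0458]
eef_rot: [-0.041, 0.999, 0.0, -0.001]
wrist_force: [0.3, -0.6, 0.9]
width: 0.999
grasp_force: 0.0
```

{"api": "jog_arm", "payload": {
  "deltas": [
    [[85, 0, 0, 20, 0, 0, 0], [85, 0, 0, 20, 0, 0, 0], [85, 0, 0, 12, 0, 0, 0], [85, 0, 0, 6, 0, 0, 0], [85, 0, 0, 0, 0, 0, 0], [44, 0, 0, 0, 0, 0, 0], [44, 0, 0, 0, 0, 0, 0], [44, 0, 0, 0, 0, 0, 0], [44, 0, 0, 0, 0, 0, 0], [44, 0, 0, 0, 0, 0, 0], [44, 0, 0, 0, 0, 0, 0], [44, 0, 0, 0, 0, 0, 0]]
  ],
  "squeeze": 40
}}

```text
t: 14.77
eef_pos: [0.5111, -0.061, -0.0099]
eef_rot: [-0.044, 0.999, -0.0, 0.001]
wrist_force: [-1.3, 0.8, 6.0]
width: 0.572
grasp_force: 41.5
```

{"api": "jog_arm", "payload": {
  "deltas": [
    [[44, 0, 0, -10, 0, 0, 0], [44, 0, 0, -25, 0, 0, 0], [44, 0, 0, -25, 0, 0, 4], [44, 0, 35, 0, 0, 0, 0], [44, 0, 35, 0, 0, 0, 0], [44, 0, 35, 0, 0, 0, 0], [44, 0, 35, 0, 0, 0, 0], [44, 0, 35, 0, 0, 0, 0], [44, 0, 35, 0, 0, 0, 0], [44, 0, 35, 0, 0, 0, 0], [44, 0, 35, 0, 0, 0, 0], [44, 0, 0, 0, 0, 0, 0]]
  ]
}}

```text
t: 15.77
eef_pos: [0.5046, 0.2288, 0.0504]
eef_rot: [-0.014, 1.0, 0.003, 0.001]
wrist_force: [-0.0, 0.1, 0.2]
width: 0.569
grasp_force: 41.7
```

Run:
```python
from h import *
for n,(x0,y0,x1,y1) in(('top',(203,320,292,377)),('side',(340,200,398,240))):
    f=cv2.imread(f'pics/{n}0.png'); h=cv2.cvtColor(f,cv2.COLOR_BGR2HSV)[y0:y1,x0:x1]
    m=(h[...,1]<165).astype(np.uint8); k,l,st,c=cv2.connectedComponentsWithStats(m)
    for i in range(1,k):
        if st[i,4]>30:
            x,y,w,hh,a=st[i]; q=lambda u,v:p2w(n,((u+.5)/1.5625-.5,(v+.5)/1.5625-.5),.004)[:2].round(4)
            print(n,st[i]+[x0,y0,0,0,0],q(x0+x+(w-1)/2,y0+y+(hh-1)/2))
# expected side pixels of candidate centres
print(w2p('side',[[.51,.224,.004],[.51,.311,.004]])*1.5625)
s=manip.read_state();print(s['eef_pos'],s['eef_rot'])
crop('side',(200,110,270,165),10,'s7.png')
```

```text
top [244 321  40  53 922] [0.5126 0.2227]
top [211 338  20  20 243] [0.5106 0.3105]
side [ 340  200   58   40 2318] [0.5136 0.2514]
[[366.4763985  226.05258337]
 [366.23229696 205.37624627]]
[0.50457946 0.22878476 0.05042407] [-1.36784971e-02  9.99900082e-01  3.45370419e-03  8.92480216e-04]
```

View pics/s7.png

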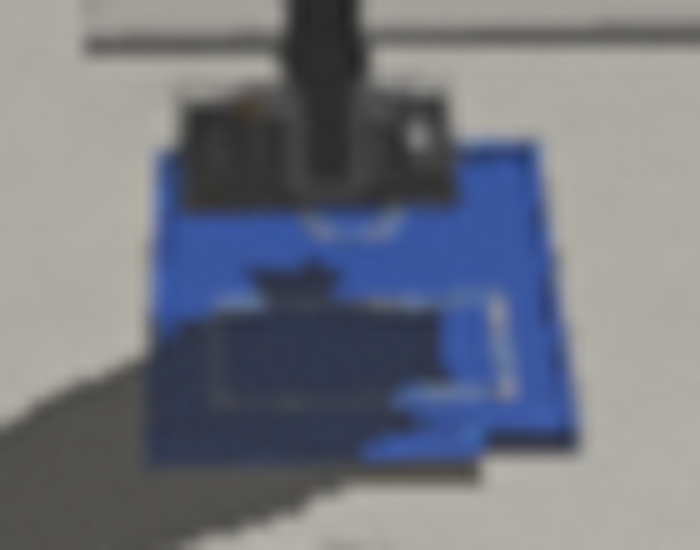

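The box is held level above the tray, its front bottom edge running (187,208)–(460,205). The oblong corners are near (215,300), (500,298), (515,390) and (212,402).

Run:
```python
from h import *
S=lambda u,v:(u/10+200-.45,v/10+110-.45)
for p in((215,302),(500,298),(513,390),(212,402)):print('obl',p2w('side',S(*p),.004)[:2].round(4))
for p in((187,208),(460,205)):print('box',p2w('side',S(*p),.060)[:2].round(4))
for p in((187,95),(445,95)):print('boxtop',p2w('side',S(*p),.081)[:2].round(4))
```

```text
obl [0.468  0.2571]
obl [0.5572 0.2555]
obl [0.5589 0.1981]
obl [0.4686 0.1953]
box [0.4638 0.2123]
box [0.544  0.2105]
boxtop [0.464  0.2442]
boxtop [0.5407 0.2407]
```

{"api": "jog_arm", "payload": {
  "deltas": [
    [[44, -9.5, -4.5, 10, 0, 0, 0], [44, 0, 0, 15, 0, 0, 0], [44, 0, 0, 12, 0, 0, 0], [44, 0, 0, 8, 0, 0, 0], [44, 0, 0, 4, 0, 0, 0], [44, 0, 0, 2, 0, 0, 0], [44, 0, 0, 0, 0, 0, 0]]
  ]
}}

```text
t: 16.4
eef_pos: [0.5153, 0.2137, -0.0022]
eef_rot: [-0.008, 1.0, -0.0, -0.0]
wrist_force: [0.7, -0.1, -0.8]
width: 0.573
grasp_force: 41.7
```

{"api": "jog_arm", "payload": {
  "deltas": [
    [[44, 0, 10, 0, 0, 0, 0], [44, 0, 0, 0, 0, 0, 0], [44, 0, 0, 2, 0, 0, 0], [44, 0, 0, 1, 0, 0, 0], [44, 0, 0, 0, 0, 0, 0]]
  ]
}}

```text
t: 16.82
eef_pos: [0.5148, 0.2245, -0.005]
eef_rot: [-0.009, 1.0, -0.0, -0.0]
wrist_force: [-0.1, 0.4, -1.3]
width: 0.574
grasp_force: 41.7
```

{"api": "jog_arm", "payload": {
  "deltas": [
    [[66, 0, 0, 0, 0, 0, 0], [66, 0, 0, 0, 0, 0, 0], [66, 0, 0, 0, 0, 0, 0], [66, 0, 0, -10, 0, 0, 0], [66, 0, 0, -35, 0, 0, 0], [66, 0, 0, -35, 0, 0, 0], [66, 0, 0, -35, 0, 0, 0], [60, -20, -29, 0, 0, 0, 0], [60, -20, -29, 0, 0, 0, 0], [60, -20, -29, 0, 0, 0, 0], [60, -20, -29, 0, 0, 0, 0], [60, -20, -29, 0, 0, 0, 0]]
  ]
}}

```text
t: 17.82
eef_pos: [0.6184, 0.0798, 0.1113]
eef_rot: [-0.009, 1.0, 0.0, 0.0]
wrist_force: [0.5, 0.3, 0.1]
width: 0.702
grasp_force: 0.0
```

{"api": "jog_arm", "payload": {
  "deltas": [
    [[60, -19, -29, 0, 0, 0, 0], [60, -19, -29, 0, 0, 0, 0], [60, -17, -28, 0, 0, 0, 0], [60, 0, 0, 0, 0, 0, 0], [60, 0, 0, 0, 0, 0, 0]]
  ]
}}

```text
t: 18.23
eef_pos: [0.6745, -0.0069, 0.1103]
eef_rot: [-0.007, 1.0, -0.001, 0.0]
wrist_force: [0.3, 0.2, -0.1]
width: 0.698
grasp_force: 0.0
```

Run:
```python
from h import *
s=manip.read_state();print(s['eef_pos'],s['eef_rot'],s['joint_pos'])
crop('side',(250,110,340,200),6.6,'s8.png')
f=manip.grab_frame('top');cv2.imwrite('pics/t8.png',f[:,:,::-1])
```

```text
[ 0.67451726 -0.00686108  0.11031171] [-6.65433955e-03  9.99977715e-01 -5.36308295e-04  4.31707976e-05] [ 0.08573521  0.66996197 -0.19922659  1.49434584  0.14862227  0.99205617
  1.43116859]
```

View pics/s8.png

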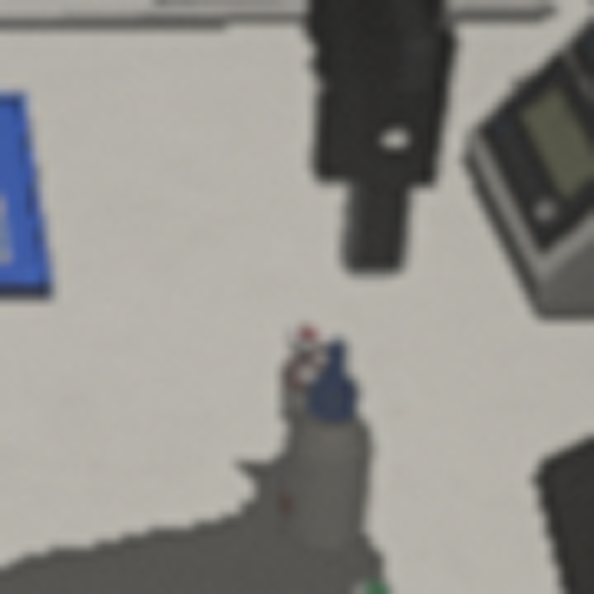

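The near finger is centred at column 376 with its tip at row 270. The bottle tip is at (338,343) and its body spans columns 290–370, with the base edge at row 545.

Run:
```python
from h import *
S=lambda u,v:(u/6.6+250-.42,v/6.6+110-.42)
def aty(px,y):
    a=p2w('side',px,0);b=p2w('side',px,.1);t=(y-a[1])/(b[1]-a[1]);return (a+t*(b-a)).round(4)
print('finger tip',aty(S(376,270),-.045),'bottle tip',aty(S(338,343),-.0065),'body top L/R',aty(S(290,440),-.0065),aty(S(370,440),-.0065),'base',p2w('side',S(328,545),0))
print('red cap',p2w('side',S(306,332),.039))
h=cv2.cvtColor(cv2.imread('pics/top0.png'),cv2.COLOR_BGR2HSV)
m=cv2.inRange(h[250:285,360:395],(95,90,60),(125,255,255));M=cv2.moments(m,True);u,v=M['m10']/M['m00']+360,M['m01']/M['m00']+250
for z in(.06,.07): print('cem top',p2w('top',((u+.5)/1.5625-.5,(v+.5)/1.5625-.5),z))
```

```text
finger tip [ 0.6755 -0.045   0.1368] bottle tip [ 0.6724 -0.0065  0.0831] body top L/R [ 0.6574 -0.0065  0.0402] [ 0.6881 -0.0065  0.0391] base [ 0.67283231 -0.02022671  0.        ]
red cap [0.67492364 0.07194976 0.039     ]
cem top [ 0.67088092 -0.0049559   0.06      ]
cem top [ 0.66953744 -0.00548277  0.07      ]
```

{"api": "jog_arm", "payload": {
  "deltas": [
    [[60, 2.5, 1.5, 12, 0, 0, 0], [60, 0, 0, 25, 0, 0, 0], [60, 0, 0, 25, 0, 0, 0], [60, 0, 0, 20, 0, 0, 0], [60, 0, 0, 15, 0, 0, 0], [60, 0, 0, 5, 0, 0, 0], [60, 0, 0, 0, 0, 0, 0], [24, 0, 0, 0, 0, 0, 0], [24, 0, 0, 0, 0, 0, 0], [24, 0, 0, 0, 0, 0, 0], [24, 0, 0, 0, 0, 0, 0], [24, 0, 0, 0, 0, 0, 0]]
  ],
  "squeeze": 35
}}

```text
t: 19.33
eef_pos: [0.6727, -0.0019, 0.0099]
eef_rot: [-0.009, 1.0, 0.0, 0.001]
wrist_force: [-2.0, 0.6, 6.6]
width: 0.371
grasp_force: 34.9
```

{"api": "jog_arm", "payload": {
  "deltas": [
    [[24, 0, 0, 0, 0, 0, 0], [24, 0, 0, 0, 0, 0, 0]]
  ]
}}

```text
t: 19.5
eef_pos: [0.6727, -0.002, 0.0099]
eef_rot: [-0.009, 1.0, 0.0, 0.001]
wrist_force: [-0.6, -0.2, 7.0]
width: 0.373
grasp_force: 34.9
```

{"api": "jog_arm", "payload": {
  "deltas": [
    [[24, 0, 0, -20, 0, 0, 0], [24, 0, 0, -35, 0, 0, 0], [24, 0, 0, -35, 0, 0, 0], [24, 0, 0, -5, 0, 0, 0], [24, 11, -32, 0, 0, 0, 0], [24, 11, -32, 0, 0, 0, 0], [24, 11, -32, 0, 0, 0, 0], [24, 11, -32, 0, 0, 0, 0], [24, 11, -32, 0, 0, 0, 0], [24, 11, -32, 0, 0, 0, 0], [24, 11, -32, 0, 0, 0, 0], [24, 11, -32, 0, 0, 0, 0]]
  ]
}}

```text
t: 20.5
eef_pos: [0.5875, -0.2612, 0.1036]
eef_rot: [-0.009, 1.0, -0.0, 0.0]
wrist_force: [0.5, -0.6, -0.3]
width: 0.367
grasp_force: 35.1
```

{"api": "jog_arm", "payload": {
  "deltas": [
    [[24, 11, -32, 0, 0, 0, 0], [24, 10, -32, 0, 0, 0, 0], [24, 0, 0, 20, 0, 0, 0], [24, 0, 0, 20, 0, 0, 0], [24, 0, 0, 15, 0, 0, 0], [24, 0, 0, 0, 0, 0, 0], [24, 0, 0, 0, 0, 0, 0]]
  ]
}}

```text
t: 21.08
eef_pos: [0.5679, -0.3238, 0.0478]
eef_rot: [-0.009, 1.0, 0.0, -0.001]
wrist_force: [-0.2, -0.4, -0.4]
width: 0.37
grasp_force: 35.1
```

Run:
```python
from h import *
s=manip.read_state();print(s['eef_pos'],s['eef_rot'],s['width'],s['grasp_force'],s['joint_pos'])
crop('side',(200,200,330,340),4.2,'s9.png')
```

```text
[ 0.56787812 -0.32383101  0.04781592] [-8.94754458e-03  9.99959738e-01  3.67564044e-04 -5.74177912e-04] 0.3696527271996507 35.09570204631473 [ 0.6001546   0.7102792  -0.20459672  1.61499712  0.17927549  0.83612857
  1.91173437]
```

View pics/s9.png

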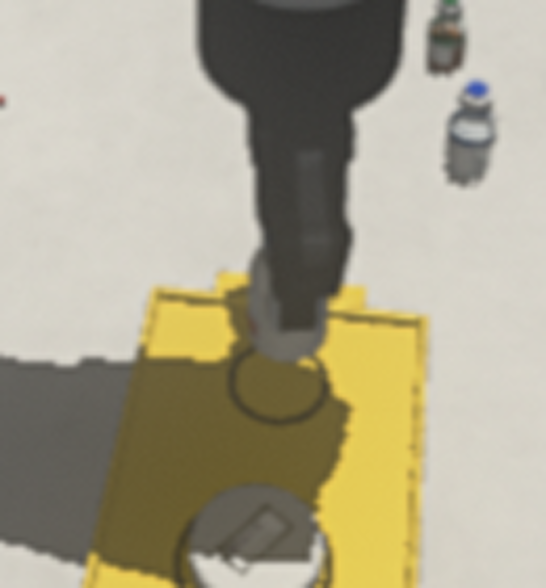

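The bottle hangs upright: its base front is at (287,362) and the outline centre at (278,384). The tin stands in its ring at (258,550).

Run:
```python
from h import *
S=lambda u,v:(u/4.2+200-.4,v/4.2+200-.4)
print(p2w('side',S(278,384),.004),p2w('side',S(287,361),.038)+[0,.017,0],'tin',p2w('side',S(259,540),.024))
```

```text
[ 0.56438514 -0.32277932  0.004     ] [ 0.56634688 -0.32063843  0.038     ] tin [ 0.55002948 -0.41002418  0.024     ]
```

{"api": "jog_arm", "payload": {
  "deltas": [
    [[24, 2.5, -1, 10, 0, 0, 0], [24, 0, 0, 10, 0, 0, 0], [24, 0, 0, 7, 0, 0, 0], [24, 0, 0, 4, 0, 0, 0], [24, 0, 0, 1.5, 0, 0, 0], [24, 0, 0, 0, 0, 0, 0], [24, 0, 0, 0, 0, 0, 0]]
  ]
}}

```text
t: 21.72
eef_pos: [0.566, -0.3251, 0.0156]
eef_rot: [-0.009, 1.0, -0.0, 0.0]
wrist_force: [0.2, 0.6, 0.0]
width: 0.369
grasp_force: 35.1
```

{"api": "jog_arm", "payload": {
  "deltas": [
    [[24, 0, 0, 1.5, 0, 0, 0], [24, 0, 0, 0, 0, 0, 0], [46, 0, 0, 0, 0, 0, 0], [46, 0, 0, 0, 0, 0, 0], [46, 0, 0, 0, 0, 0, 0], [46, 0, 0, -10, 0, 0, 0], [46, 0, 0, -30, 0, 0, 0], [46, 0, 0, -30, 0, 0, 0], [46, 0, 0, -25, 0, 0, 0], [46, 0, 0, 0, 0, 0, 0]]
  ]
}}

```text
t: 22.55
eef_pos: [0.5688, -0.3265, 0.1158]
eef_rot: [-0.009, 1.0, -0.002, 0.004]
wrist_force: [0.0, 0.1, 0.3]
width: 0.544
grasp_force: 0.0
```

{"api": "jog_arm", "payload": {
  "deltas": [
    [[50, -10, 36, 0, 0, 0, 0], [50, -10, 36, 0, 0, 0, 0], [50, -10, 36, 0, 0, 0, 0], [50, -10, 36, 0, 0, 0, 0], [50, -10, 36, 0, 0, 0, 0], [50, -10, 36, 0, 0, 0, 0], [50, -10, 36, 0, 0, 0, 0], [50, -10, 36, 0, 0, 0, 0], [50, -10, 36, 0, 0, 0, 0], [50, -10, 36, 0, 0, 0, 0], [50, -9, 36, 0, 0, 0, 0], [50, 0, 0, 0, 0, 0, 0]]
  ]
}}

```text
t: 23.55
eef_pos: [0.6681, 0.0849, 0.1097]
eef_rot: [-0.014, 1.0, 0.004, 0.001]
wrist_force: [-0.7, 2.8, 0.1]
width: 0.585
grasp_force: 0.0
```

Run:
```python
from h import *
s=manip.read_state();print(s['eef_pos'],s['eef_rot'])
f=manip.grab_frame('side');cv2.imwrite('pics/s10.png',np.vstack([cv2.resize(f[110:180,255:335,::-1],None,fx=5,fy=5,interpolation=2),cv2.resize(f[240:350,215:310,::-1],(400,440)[::1],interpolation=2)])[:600])
```

```text
[0.66808393 0.08494699 0.1096815 ] [-1.44244511e-02  9.99888368e-01  3.83254902e-03  7.05831901e-04]
```

View pics/s10.png

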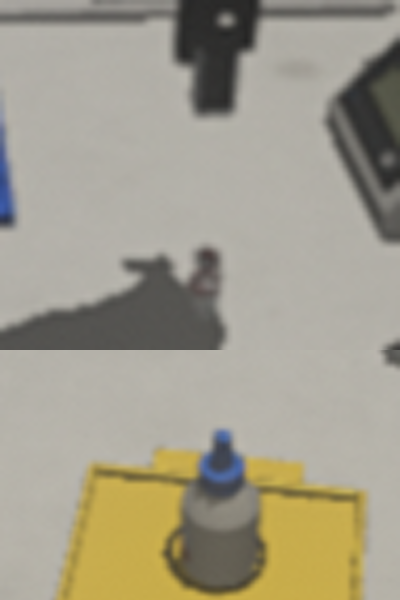

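The bottle stands centred in its ring in the lower panel at (222,550), and the red vial is at (207,272) in the upper panel. Now I line up on the red vial.

{"api": "jog_arm", "payload": {
  "deltas": [
    [[50, 0, 0, 20, 0, 0, 0], [50, 0, 0, 10, 0, 0, 0], [50, 0, 0, 0, 0, 0, 0], [50, 0, 0, 0, 0, 0, 0]]
  ]
}}

```text
t: 23.93
eef_pos: [0.6671, 0.0715, 0.0786]
eef_rot: [-0.008, 1.0, -0.0, -0.001]
wrist_force: [1.2, 0.2, 1.4]
width: 0.582
grasp_force: 0.0
```

{"api": "jog_arm", "payload": {
  "deltas": [
    [[50, -7.5, 0, 20, 0, 0, 0], [50, 0, 0, 25, 0, 0, 0], [50, 0, 0, 20, 0, 0, 0], [50, 0, 0, 13, 0, 0, 0], [50, 0, 0, 0, 0, 0, 0], [10, 0, 0, 0, 0, 0, 0], [10, 0, 0, 0, 0, 0, 0], [10, 0, 0, 0, 0, 0, 0], [10, 0, 0, 0, 0, 0, 0], [10, 0, 0, 0, 0, 0, 0], [10, 0, 0, 0, 0, 0, 0], [10, 0, 0, 0, 0, 0, 0]]
  ],
  "squeeze": 25
}}

```text
t: 24.93
eef_pos: [0.6764, 0.0729, 0.0027]
eef_rot: [-0.009, 1.0, 0.0, 0.001]
wrist_force: [-0.1, -0.9, 6.9]
width: 0.188
grasp_force: 24.4
```

{"api": "jog_arm", "payload": {
  "deltas": [
    [[10, 0, 0, -15, 0, 0, 0], [10, 0, 0, -30, 0, 0, 0], [10, 0, 0, -25, 0, 0, 0], [10, 20, 30, 0, 0, 0, 0], [10, 20, 30, 0, 0, 0, 0], [10, 20, 30, 0, 0, 0, 0], [10, 20, 30, 0, 0, 0, 0], [10, 20, 30, 0, 0, 0, 0], [10, 20, 30, 0, 0, 0, 0], [10, 20, 30, 0, 0, 0, 0], [10, 20, 30, 0, 0, 0, 0]]
  ]
}}

```text
t: 25.85
eef_pos: [0.5097, 0.3113, 0.0714]
eef_rot: [-0.009, 1.0, 0.0, 0.0]
wrist_force: [0.1, -0.4, -0.0]
width: 0.187
grasp_force: 24.2
```

{"api": "jog_arm", "payload": {
  "deltas": [
    [[10, 1, 1, 15, 0, 0, 0], [10, 0, 0, 15, 0, 0, 0], [10, 0, 0, 10, 0, 0, 0], [10, 0, 0, 0, 0, 0, 0], [10, 0, 0, 0, 0, 0, 0], [10, 0, 0, 0, 0, 0, 0]]
  ]
}}

```text
t: 26.35
eef_pos: [0.5106, 0.3106, 0.0316]
eef_rot: [-0.008, 1.0, 0.0, 0.0]
wrist_force: [-0.0, 0.2, -0.6]
width: 0.19
grasp_force: 24.2
```

Run:
```python
from h import *
s=manip.read_state();print(s['eef_pos'],s['eef_rot'],s['width'],s['grasp_force'])
# circle from the first side picture: near-grey pixels on the blue, around expected circle
f=cv2.imread('pics/side0.png');h=cv2.cvtColor(f,cv2.COLOR_BGR2HSV)[199:212,350:384]
ys,xs=np.nonzero(h[...,1]<np.percentile(h[...,1],25)); print(xs.min()+350,xs.max()+350,ys.min()+199,ys.max()+199)
u,v=(xs.min()+xs.max())/2+350,(ys.min()+ys.max())/2+199
print(p2w('side',((u+.5)/1.5625-.5,(v+.5)/1.5625-.5),.004))
```

```text
[0.51058183 0.31058789 0.03157738] [-8.35558519e-03  9.99965057e-01  6.50498039e-05  2.56082853e-04] 0.1900734502159828 24.218694197898003
359 375 201 209
[0.51103131 0.31390035 0.004     ]
```

{"api": "jog_arm", "payload": {
  "deltas": [
    [[10, -1, 1, 10, 0, 0, 0], [10, 0, 0, 8, 0, 0, 0], [10, 0, 0, 4, 0, 0, 0], [10, 0, 0, 1.5, 0, 0, 0], [10, 0, 0, 0, 0, 0, 0], [10, 0, 0, 0, 0, 0, 0]]
  ]
}}

```text
t: 26.85
eef_pos: [0.5109, 0.312, 0.0075]
eef_rot: [-0.009, 1.0, -0.0, -0.0]
wrist_force: [-0.3, 0.6, -0.2]
width: 0.187
grasp_force: 24.2
```

{"api": "jog_arm", "payload": {
  "deltas": [
    [[10, 0, 0, 0.5, 0, 0, 0], [14, 0, 0, 0, 0, 0, 0], [20, 0, 0, 0, 0, 0, 0], [34, 0, 0, 0, 0, 0, 0], [34, 0, 0, 0, 0, 0, 0], [34, 0, 0, 0, 0, 0, 0], [34, 0, 0, -10, 0, 0, 0], [34, 0, 0, -30, 0, 0, 0], [34, 0, 0, -35, 0, 0, 0], [34, 0, 0, -35, 0, 0, 0], [34, 0, 0, -35, 0, 0, 0], [34, 0, 0, -35, 0, 0, 0]]
  ]
}}

```text
t: 27.85
eef_pos: [0.5105, 0.3118, 0.1897]
eef_rot: [-0.009, 1.0, 0.0, 0.0]
wrist_force: [0.7, 1.0, -0.8]
width: 0.397
grasp_force: 0.0
```

{"api": "jog_arm", "payload": {
  "deltas": [
    [[34, 20, -35, 0, 0, 0, 0], [34, 20, -35, 0, 0, 0, 0], [34, 10, -35, 0, 0, 0, 0], [34, 0, -35, 0, 0, 0, 0], [34, 0, -35, 0, 0, 0, 0], [34, 0, -35, 0, 0, 0, 0], [34, 0, -35, 0, 0, 0, 0], [34, 0, -35, 0, 0, 0, 0], [34, 0, 0, 0, 0, 0, 0]]
  ]
}}

```text
t: 28.6
eef_pos: [0.4656, 0.0234, 0.1879]
eef_rot: [-0.004, 1.0, -0.002, 0.0]
wrist_force: [0.3, 0.5, 0.3]
width: 0.395
grasp_force: 0.0
```

Run:
```python
from h import *
s=manip.read_state();print(s['eef_pos'],s['wrist_force'])
for n in('top','side'):
    f=manip.grab_frame(n);cv2.imwrite(f'pics/{n}9.png',f[:,:,::-1]);h=cv2.cvtColor(f,cv2.COLOR_RGB2HSV).astype(int)
    red=((h[...,0]<8)|(h[...,0]>172))&(h[...,1]>90)&(h[...,2]>60)
    e=w2p(n,[[.511,.312,.04]])[0]; yy,xx=np.nonzero(red); k=np.hypot(xx-e[0],yy-e[1])<10
    print(n,'exp',e,'red',k.sum(),[p2w(n,(xx[k].mean(),yy[k].mean()),z).round(4) for z in(.03,.042)] if k.any() else None)
    # box: dark unsaturated pixels inside the tray
    m=np.zeros(f.shape[:2],np.uint8); poly=w2p(n,[[.455,.172,.004],[.568,.172,.004],[.568,.275,.004],[.455,.275,.004]])
    cv2.fillPoly(m,[poly.astype(np.int32)],1); dark=((m>0)&(h[...,2]<100)&(h[...,1]<110)).astype(np.uint8)
    r=cv2.minAreaRect(np.argwhere(dark)[:,::-1].astype(np.float32)) if dark.any() else None
    if r: c=np.array([p2w(n,q,.02)[:2] for q in cv2.boxPoints(r)]); print('box',dark.sum(),c.round(4).tolist(),c.mean(0).round(4))
    for nm,z,lo,hi,P in(('bluecap',.053,105,125,[.6658,-.1893,.053]),('green',.045,45,95,[.6683,-.1081,.045])):
        e=w2p(n,[P])[0]; yy,xx=np.nonzero((h[...,0]>lo)&(h[...,0]<hi)&(h[...,1]>90)); k=np.hypot(xx-e[0],yy-e[1])<8
        print(nm,k.sum(),p2w(n,(xx[k].mean(),yy[k].mean()),z).round(4) if k.any() else None)
```

```text
[0.46560476 0.02339737 0.1878856 ] [0.33561747 0.46087565 0.329697  ]
top exp [137.26416702 221.90252989] red 1 [array([0.5077, 0.3156, 0.03  ]), array([0.5076, 0.3122, 0.042 ])]
box 396 [[0.549, 0.2499], [0.5497, 0.1714], [0.457, 0.1696], [0.456, 0.2478]] [0.5029 0.2097]
bluecap 8 [ 0.6709 -0.1879  0.053 ]
green 2 [ 0.6714 -0.1063  0.045 ]
side exp [234.3530489  121.20833672] red 0 None
box 253 [[0.472, 0.2452], [0.552, 0.2415], [0.5494, 0.1684], [0.4736, 0.172]] [0.5118 0.2068]
bluecap 9 [ 0.6725 -0.1896  0.053 ]
green 0 None
```

I have used all 14 picture views, so I'll check the vial and box numerically from small windows.

Run:
```python
from h import *
f=cv2.imread('pics/side9.png');s=cv2.cvtColor(f,cv2.COLOR_BGR2HSV)
print(w2p('side',[[.511,.303,.004],[.511,.312,.043],[.502,.312,.02],[.520,.312,.02]]).round(1).tolist())
for y in range(115,136): print(y,' '.join('%3d'%v for v in s[y,225:245,1]))
f=cv2.imread('pics/top9.png');g=cv2.cvtColor(f,cv2.COLOR_BGR2HSV)
print(w2p('top',[[.551,.251,.022],[.551,.197,.022],[.469,.251,.022],[.469,.197,.022]]).round(1).tolist())
for y in range(205,243,3): print(y,' '.join('%3d'%v for v in g[y,152:192,1]))
```

```text
[[234.7, 132.6], [234.3, 120.4], [231.8, 126.9], [237.3, 126.8]]
115  14  12  10  14  12  12  12  12  10  12  12  13  13  16  15  15  15  14  14  14
116  15  14  14  14  14  14  12  14  14  14  14  14  14  13  13  13  16  13  15  13
117  13  13  15  13  15  13  15  15  13  13  13  15  12  13  15  15  15  15  13  13
118  15  15  13  13  13  15  13  15  15  15  13  13  13  13  15  13  15  15  13  13
119  15  13  15  15  13  15  15  15  20  20  15  13  13  13  13  15  15  15  15  13
120  16  16  16  15  16  16  15  17  33  36  26  17  15  15  15  15  15  15  15  13
121  13  13  15  13  13  15  12  14  31  37  29  17  16  12   6   0   2   0   2   2
122  23  22  20  19  20  20  23  19   7  15  13  16  24  29  43  55  57  57  57  47
123 104 114 110 109 111 110 111  97  55  30  42  86 111 120 130 139 135 135 136 108
124 144 163 159 159 158 154 143 111  76  57  59  86 128 152 158 158 156 156 156 139
125 143 145 142 137 137 133  96  47  27  25  25  26  73 109 123 119 128 132 139 138
126 141 141 142 142 141 141 101  34  39  34  32  23  72 129 137 138 143 150 153 153
127 159 158 159 159 159 158
[... 2225 characters left out ...]
  68  74  71  69  71  81  67  66  39  74  71
232 170 165 173 168 165 151  61  26  11   8   3   6   9   6   4   4   4   4   6  10   3   4  20 141 147  92  87  71  56  72  73  75  76  61  64  62  63  83  74  72
235 166 167 170 167 168 165 106  65  46  31  34  22  30  36  43  18  28  47  54  56  49  51  48  95 131  81  63  23  73  67  66  68  73  71  68  67  68  70  67  68
238 170 170 165 165 161 168 166 158 155 159 156 157 157 155 158 157 158 156 157 157 155 161 168 163 166 164 163  74  69  66  77  65  62  70  65  62  62  79  61  70
241 170 173 171 172 167 169 171 171 169 172 171 171 168 170 166 169 170 170 167 164 167 164 166 166 166 165 163  87  55  68  75  70  66  64  70  70  74  54  60  58
```

```bash
python3 -c "
from workcell import manip
print(manip.job_done())"
```

```text
the job is handed in; nothing more can be done
None
```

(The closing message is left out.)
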